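# Hold a chair rail against the spring stop for drilling

### The job

A workmate is about to drill the end of the loose chair rail and needs a third hand. Lay the rail flat in the trough of the drilling jig, then fold the yellow drill guide fully down, and then push the rail endwise along the trough against the orange spring stop until the stop's black pointer stands in the green part of its gauge, never driving the stop right back to the end of its travel. Finish while still pushing, holding the rail steady there, and leave the glue bottle, screwdriver and tin where they are.

Things in the scene. Friction and masses are not known exactly. Their poses are not given: they have to be found in the camera images.
- jig: Fixed drilling jig on a plywood board 130 (x) by 365 (y, -200 to +165) by 12 mm thick. Origin on the bench surface, z up; y runs along the trough towards the spring stop, x across it towards the aluminium fence. Two dark hinge cheeks 20 (x) by 10 (y) mm stand at x = 47, y = 28 and 92 mm, up to z = 68 mm. A grey spring housing 50 mm wide and high stands at y = 137 to 165 mm.
- trough (a point): Point on the trough's centre line on its floor, at x = 0, y = -50, z = 12 mm in the jig, axes as the jig's. The trough, open on top, is 38 mm wide between the aluminium fence (+x) and a dark wooden lip (-x); each is 15 mm wide and 15 mm high above the floor and runs from 140 mm before this point to 150 mm past it along y.
- gauge (a point): Centre of the gauge's green part, a strip beside the stop on the lip's side, at x = -33, y = 110, z = 32 mm (its top) in the jig. It is 28 mm wide and runs along y: white from y = 100 to 105, green 105 to 115, red 115 to 122 mm. The near edge of the stop's black pointer, level with the stop's face, shows the travel.
- rail: Loose pale wooden chair rail, a bar 30 mm wide (x), 200 mm long (y) and 45 mm high (z), about 0.19 kg, both ends alike; lies on the bench standing 45 mm high, as it must also lie in the trough (either way round). Origin at the centre of its underside.
- guide (a joint): Hinge angle of the yellow drill guide, rad: 0 fully shut (level over the trough), 1.5 fully open (nearly upright); starts open. The stiff hinge stays where left; 1 to 3 N at the edge moves it. Plate 90 mm long from hinge to free edge, 50 mm wide along the trough, 6 mm thick; shut, its underside is 63 mm above the bench, 6 mm clear of the rail.
- guide_hinge (a point): Point on the guide's hinge axis (which runs along the jig's y) at the middle of the guide's width, at the plane of its underside; at x = 45, y = 60, z = 63 mm in the jig. The plate points from here to the jig's -x when shut and swings up as it opens. The axes are the jig's.
- guide_tab (a point): Centre of the black tab (22 mm long, 30 mm wide, 8 mm thick) that carries on beyond the free edge of the guide, 100 mm from the hinge axis. Its z axis is the normal of the guide's outer (upper when shut) face, its -x points away from the hinge.
- stop (a joint): Travel of the spring stop, m: 0 at rest, grows as it is pushed towards the jig's +y, right back at 0.022. The spring pushes back with 4 N at first and 0.8 N more per mm. The pointer is in the green from 0.005 to 0.015 (8 to 16 N).
- stop_face (a point): Centre of the orange stop plate's face that meets the rail's end; the plate is 32 mm wide and 40 mm high and stands across the trough, its face at y = 100 mm in the jig when at rest. Axes as the jig's. The black pointer is on the plate's lip side, level with this face.
- glue: Yellow glue bottle with red cap, 60 mm in diameter, 150 mm tall, standing; origin at the centre of its underside. To be left alone.
- driver: Screwdriver 190 mm long lying on the bench; origin at the underside, its own x along its length. To be left alone.
- tin: Open steel tin, 76 mm in diameter, 85 mm tall, standing; origin at the centre of its underside. To be left alone.
Mind the look-alikes: they are no part of the job. What is meant by the rail is not turquoise, and is the smaller of those in its own colour.

How it is judged (in metres and radians):
On the way, in this order (a step that is already met when the one before it is completed fails the run):
1. the rail lies flat in the trough while the guide is still open (x of rail in the frame of jig between -0.008 and 0.008 m and z of rail in the frame of jig between 0.008 and 0.017 m and angle between the y axis of rail and the y axis of jig, either way round below 0.08 rad and angle between rail's own z axis and vertical below 0.06 rad and y of rail in the frame of jig between -0.11 and 0.03 m and value of joint guide above 0.5 rad), for 0.2 s.
2. the drill guide is folded fully down with the rail in the trough (x of rail in the frame of jig between -0.008 and 0.008 m and z of rail in the frame of jig between 0.008 and 0.017 m and angle between the y axis of rail and the y axis of jig, either way round below 0.08 rad and angle between rail's own z axis and vertical below 0.06 rad and y of rail in the frame of jig between -0.11 and 0.03 m and value of joint guide below 0.07 rad), for 0.2 s.
At the end, for the whole second after the job is handed in: The rail lies flat in the trough (within 8 mm and 0.08 rad), the guide is shut (below 0.07 rad), and through the last second the robot pushes the rail (over 4 N) against the stop, which stays 5 to 15 mm pushed in (rail on stop 6 to 19 N), at rest (x of rail in the frame of jig between -0.008 and 0.008 m and z of rail in the frame of jig between 0.008 and 0.017 m and angle between the y axis of rail and the y axis of jig, either way round below 0.08 rad and angle between rail's own z axis and vertical below 0.06 rad and value of joint guide below 0.07 rad and value of joint stop between 0.005 and 0.015 m and y of rail in the frame of stop_face between -0.104 and -0.096 m and contact force between rail and stop between 6 and 19 N and (contact force between rail and the fingers above 4 N or contact force between rail and the arm above 4 N) and linear speed of rail below 0.01 m/s); the arm keeps its last pose, push and grip.
It fails at once if the spring stop is driven right back (value of joint stop above 0.0205 m).
It fails at once if the glue bottle, screwdriver or tin is disturbed (distance of any of glue, driver, tin from where it was at the start of the episode above 0.03 m or angle between any of glue, tin's own z axis and vertical above 0.4 rad).
It also fails if it takes over 64 s, if anything falls off the work surface, if the arm or the gripper's body presses on something with over 40 N, if the wrist force passes 120 N, or if a joint passes its speed limit or range.

### The arm

A 6-joint arm with a two-finger parallel gripper is mounted at the origin on the work surface. World frame = base frame: x ahead of the robot, y to its left, z up, the work surface at z = 0. Lengths are in mm, angles in degrees, forces in N, time in s.
With the tool pointing down it reaches from about 350 to 850 mm from the base axis. Payload 8.1 kg.
Tool frame: the origin (TCP) lies between the finger pads; the fingertips stand 11 mm ahead of it and the grasp point (between the pads) lies 8 mm behind it; z points along the fingers, y is the line along which they close (so a half turn about z gives the same grasp; the last joint's range is limited). The gripper opens to 85 mm and grips with 20 to 120 N. Pads are 22 mm wide; open, the fingers measure 114 mm over their backs; the gripper's body (76 mm by 85 mm) begins 54 mm behind the grasp point. The pads swing forward as they close: fully open they stand 13 mm farther back than shut.
Start: joints at [-70.783, 7.471, 85.268, -0, 87.261, -4.893], TCP at [245.114, -547.653, 242.292] pointing down, gripper open.
Joint ranges: [-169.43, 169.43], [-51.17, 129.36], [1.28, 143.12], [-76.62, 256.62], [0, 156.53], [-152.29, 152.29]. Speed limits (degrees/s): [136.94, 136.94, 159.86, 180, 180, 180].

### API

Orientations are given as [roll, pitch, yaw] about the fixed x, y, z axes, in that order (R = Rz(yaw) Ry(pitch) Rx(roll)).
In Python, from bench import r, snapshot, get_calibration gives the robot as it stands.
- The arm moves only by the tool step_arm, never from a script. Its argument "rows" is a list of rows, each a list of 2 entries, a list of its own where there are three numbers: the shift along the tool's x, y, z in mm, then the turn about the tool's z in degrees. In form: [[[tx, ty, tz], yaw], ...]. A call has 1 to 12 rows; each row is the pose to reach, as a shift and turn from the pose commanded when the call began, along the tool's axes at that moment; what a row does not reach only later rows make up. A row lasts 1/10 s, in which the tool goes at most 50 mm and 8.59 degrees, less where a joint would pass 70% of its speed; a pose out of reach is approached as far as the arm can. A call with a gripper value outside its range is refused whole. "fingers" is the opening, from 0 (shut) to 1 (fully open), set as the call begins (left out, the last holds). The fingers move at their own pace and stop on an object; "squeeze" is the grip in N (left out, the last holds). Time passes only in rows, so rows that repeat a pose let the fingers close. It gives the time, the measured TCP pose, the force, the opening and the grip force at its end, in the units of the state.
- r.sense(): the state, without advancing time (a new reading comes with each control period).
- snapshot(name): name is "side" or "top" or "wrist"; returns the picture (384x512x3 uint8, blue, green, red); there is no depth.
- get_calibration(name): a dict with "fovy" (degrees; the focal length in pixels is half the picture's height over the tangent of half this angle, whatever the lens; pixels are square), "cx", "cy" (the principal point, pixels), "eye" and "orientation" of the camera in the world. Camera axes: x right, y up, looking along -z (the intrinsics and any distortion apply to the point x, -y, -z); pixel columns grow to the right and rows downward; lengths in mm; the calibration is good to about 2 mm. A picture is of the moment at which its call begins: read the wrist's pose just before it. get_calibration takes no time and is no camera call; for the wrist camera it gives the pose at the moment of the call.
- r.hand_in(): hands the job in; it is judged then, once.
The state is a dict: "time": time; "joint_pos": joint angles; "qd": joint speeds; "joint_efforts": joint torques, N m; "tool_pos": TCP position; "tcp_rot": TCP orientation; "ft_force": force on the tool from outside, world axes, zero at the start; "wrist_torque": the same for the moment, N m; "finger_gap": finger opening in mm; "grip_force": force on a finger pad.
Only numpy, scipy, OpenCV 4.12 (cv2) and the standard library are available. Lean on these libraries where they do the work, as an engineer would, in place of code of your own. Each camera call takes 0.05 s, during which the arm holds its last target. There are 200 camera calls.

## Working session

There is one attempt and no reset: what is moved stays moved. The work goes in short steps, Python scripts to look and compute and a tool call to move; the robot and the scene stay as the last step left them, time stands still between calls to the robot, and variables do not carry over. Pictures are saved under pics/ and viewed, at most 10 in all, crops included, and the job is handed in when it is done.

Besides the shell and the picture viewer there is one more tool, called after "Emit:" in YAML: its name, and indented under it one key for each argument. step_arm: Moves the arm, as the interface text tells. Its arguments: {"type":"object","properties":{"rows":{"type":"array"},"fingers":{"type":"number"},"squeeze":{"type":"number"}},"required":["rows"]}

```bash
ls; mkdir -p pics; python3 - <<'E'
from bench import r,snapshot,get_calibration
import cv2
for n in("side","top"):
    print(n,get_calibration(n)); cv2.imwrite(f"pics/{n}0.png",snapshot(n))
print(r.sense())
E
```

```text
pics
side {'fovy': 44.112403732109684, 'cx': 252.94954950438944, 'cy': 193.45036817669273, 'eye': array([ 209.4532624 ,  748.00930068, 1067.39017174]), 'orientation': array([  39.99433804,    1.08669549, -157.39085148])}
top {'fovy': 56.724151737463956, 'cx': 247.4094715427342, 'cy': 193.41524882152254, 'eye': array([ 411.24115585,  -16.19619448, 1154.46231053]), 'orientation': array([  7.0690774 ,  -0.73818014, -88.75585153])}
{'time': 0.1, 'joint_pos': array([-7.07816341e+01,  7.51072950e+00,  8.53220632e+01, -4.37075728e-04,
        8.72608679e+01, -4.89466947e+00]), 'qd': array([-0.01502277, -0.01539713, -0.08656797, -0.04748861,  0.00277235,
       -0.098969  ]), 'joint_efforts': array([ 1.88450547e-03, -5.70953715e+01, -5.01940870e+01, -1.87558439e-04,
        8.12741462e-03, -1.25879556e-04]), 'tool_pos': array([ 244.97237614, -547.20460832,  241.3592038 ]), 'tcp_rot': array([-1.79906644e+02, -7.55656561e-03,  2.41130505e+01]), 'ft_force': array([-0.42589946,  0.08201406,  0.45412962]), 'wrist_torque': array([-0.02283314, -0.04182083,  0.01639443]), 'grip_force': 0.0, 'finger_gap': 85.39748386874345}
```

View pics/top0.png

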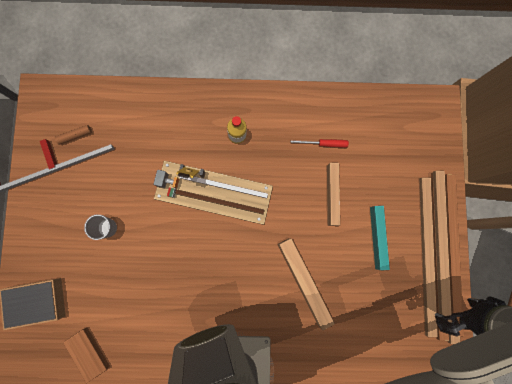

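View pics/side0.png

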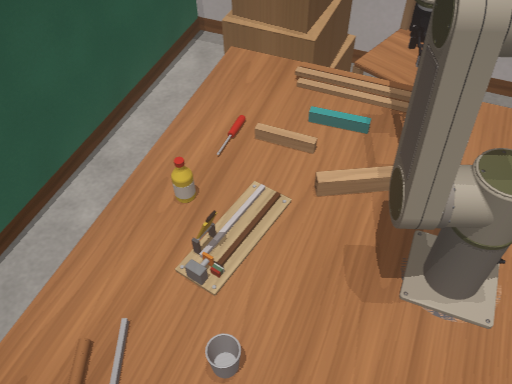

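Top view: pale bars are the small one at (334,194), a bigger one at (306,282), and two long strips at (430,255) and (443,240). The turquoise bar at (381,238) is a decoy. The small one, about 62 px or 200 mm long, fits "smaller in its own colour, not turquoise". The jig is at (213,192), with its stop end to the left (world +y) and its fence towards +x.

```bash
cat > h.py <<'E'
import numpy as np, cv2
from scipy.spatial.transform import Rotation as R
from bench import r,snapshot,get_calibration
def ray(c,uv,z):
    f=192/np.tan(np.radians(c["fovy"]/2)); uv=np.atleast_2d(uv).astype(float)
    d=np.c_[(uv[:,0]-c["cx"])/f,-(uv[:,1]-c["cy"])/f,-np.ones(len(uv))]
    d=d@R.from_euler("xyz",c["orientation"],degrees=True).as_matrix().T
    return c["eye"]+d*((z-c["eye"][2])/d[:,2])[:,None]
def proj(c,P):
    f=192/np.tan(np.radians(c["fovy"]/2))
    p=(np.atleast_2d(P)-c["eye"])@R.from_euler("xyz",c["orientation"],degrees=True).as_matrix()
    return np.c_[c["cx"]+f*p[:,0]/-p[:,2],c["cy"]+f*p[:,1]/p[:,2]]
def rect(c,mask,z):
    n,*_=0,; cs,_=cv2.findContours(mask,cv2.RETR_EXTERNAL,cv2.CHAIN_APPROX_NONE)
    k=max(cs,key=cv2.contourArea); P=ray(c,k[:,0],z)
    return cv2.minAreaRect(P[:,:2].astype(np.float32)),k
E
python3 - <<'E'
from h import *
im=cv2.imread("pics/top0.png"); c=get_calibration("top")
for u,v in((334,190),(300,270),(260,205),(200,200),(350,230),(280,180)): print((u,v),im[v,u],cv2.cvtColor(im,cv2.COLOR_BGR2HSV)[v,u])
a=cv2.resize(im[145:240,145:345],None,fx=4,fy=4,interpolation=cv2.INTER_CUBIC); cv2.imwrite("pics/crop1.png",a)
hsv=cv2.cvtColor(im,cv2.COLOR_BGR2HSV)
E
```

```text
(334, 190) [111 150 198] [ 13 112 198]
(300, 270) [114 155 203] [ 14 112 203]
(260, 205) [117 157 190] [ 16  98 190]
(200, 200) [121 166 200] [ 17 101 200]
(350, 230) [ 69 103 160] [ 11 145 160]
(280, 180) [ 73 110 168] [ 12 144 168]
```

View pics/crop1.png

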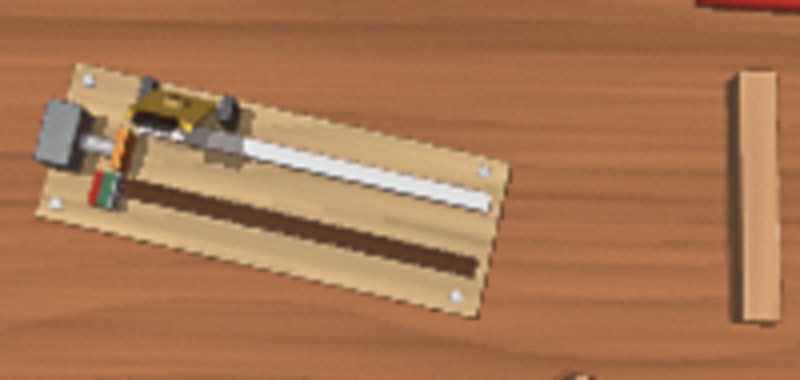

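The crop shows the jig: board corners at (78,64), (510,165), (478,317) and (37,215) in the crop, with guide open. The small rail's top face has corners (740,72), (776,72), (780,320) and (742,322), and it is the one meant.

```bash
python3 - <<'E'
from h import *
c=get_calibration("top")
px=lambda L:[(a/4+145-.4,b/4+145-.4) for a,b in L]
B=ray(c,px([(78,64),(510,165),(478,317),(37,215)]),12)
T=ray(c,px([(740,72),(776,72),(780,320),(742,322)]),45)
J=np.array([[65,165],[65,-200],[-65,-200],[-65,165.]])
print(B.round(),"\nrail",T.round(),T.mean(0),[np.linalg.norm(T[i]-T[i-1]) for i in range(4)])
d=(T[0]+T[1]-T[2]-T[3]); print("rail yaw of length",np.degrees(np.arctan2(d[1],d[0])))
M=cv2.estimateAffinePartial2D(J,B[:,:2])[0]
U,_,V=np.linalg.svd((J-J.mean(0)).T@(B[:,:2]-B[:,:2].mean(0))); Q=(U@V).T
o=B[:,:2].mean(0)-Q@J.mean(0); print("jig",o,np.degrees(np.arctan2(Q[1,0],Q[0,0])),"scale",np.hypot(*M[:,0]))
# side check of rail and jig
im=cv2.imread("pics/side0.png"); s=get_calibration("side")
P=[np.r_[Q@p+o,12] for p in J]; 
for q in proj(s,P): cv2.circle(im,tuple(int(round(v*1)) for v in q),2,(255,0,255),-1)
for q in proj(s,T): cv2.circle(im,tuple(int(round(v)) for v in q),2,(255,0,0),-1)
cv2.imwrite("pics/side_chk.png",cv2.resize(im[100:300,160:330],None,fx=3,fy=3))
E
```

```text
[[ 655.  246.   12.]
 [ 580. -107.   12.]
 [ 456.  -83.   12.]
 [ 530.  273.   12.]] 
rail [[ 654. -287.   45.]
 [ 655. -316.   45.]
 [ 458. -317.   45.]
 [ 456. -287.   45.]] [ 555.60509779 -302.01226063   45.        ] [np.float64(198.59037015770824), np.float64(28.78613561269423), np.float64(197.08341367148367), np.float64(29.8188629085058)]
rail yaw of length 0.20031849933787768Traceback (most recent call last):
  File "<stdin>", line 9, in <module>
cv2.error: OpenCV(4.12.0) /io/opencv/modules/calib3d/src/ptsetreg.cpp:1108: error: (-215:Assertion failed) count >= 0 && to.checkVector(2) == count in function 'estimateAffinePartial2D'
```

Emit:
step_arm:
  rows:
    - [[50, -13, 10], 8]
    - [[95, -24, 20], 16]
    - [[140, -36, 30], 24]
    - [[186, -47, 45], 24]
    - [[232, -59, 60], 24]
    - [[278, -70, 75], 24]
    - [[322, -82, 90], 24]
    - [[360, -91, 95], 24]
    - [[384, -97, 100], 24]
    - [[384, -97, 100], 24]
    - [[384, -97, 100], 24]
  fingers: 1

```text
time: 1.2
tool_pos: [555.8, -301.7, 141.5]
tcp_rot: [-180.0, 0.1, 0.2]
ft_force: [0.5, -0.6, 0.7]
finger_gap: 85.4
grip_force: 0.0
```

```bash
python3 - <<'E'
from h import *
c=get_calibration("wrist");s=r.sense();print(s["tool_pos"],s["tcp_rot"],c)
im=snapshot("wrist")
P=[[x,y,45] for x in(455.6,655.6) for y in(-287,-317)]
for q in proj(c,P): print(q)
for q in proj(c,P): cv2.circle(im,(int(q[0]),int(q[1])),3,(255,0,255),-1)
cv2.imwrite("pics/w1.png",im)
E
```

```text
[ 555.78783508 -301.70533044  141.50918076] [-1.79972055e+02  8.02442776e-02  1.91262557e-01] {'fovy': 63.445478086174944, 'cx': 253.68346066607933, 'cy': 191.0132927820064, 'eye': array([ 627.40260664, -301.80949474,  272.28368902]), 'orientation': array([-1.64370767e+01,  8.36812736e-02, -8.98311379e+01])}
[236.22791192 307.99836292]
[271.17768297 308.11906729]
[232.39605076  55.83638135]
[276.76382503  55.96919347]
```

View pics/w1.png

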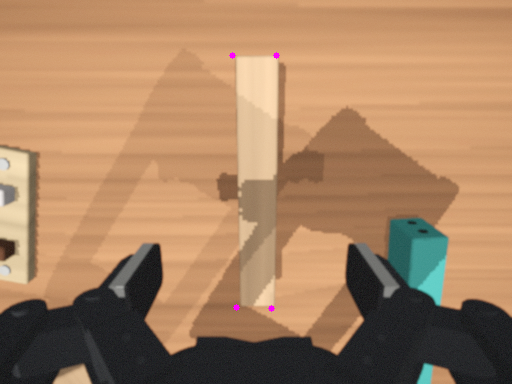

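The wrist view shows the pale rail at (257,180), on the predicted corners within about 1 to 2 mm and centred between the fingers. The turquoise bar at (417,250) is well clear. I'm descending and gripping.

Emit:
step_arm:
  rows:
    - [[0, 0, 30], 0]
    - [[0, 0, 65], 0]
    - [[0, 0, 95], 0]
    - [[0, 0, 111], 0]
    - [[0, 0, 111], 0]
    - [[0, 0, 111], 0]

```text
time: 1.85
tool_pos: [556.2, -303.2, 32.5]
tcp_rot: [180.0, -0.0, 0.1]
ft_force: [0.9, -0.3, -0.7]
finger_gap: 85.6
grip_force: 0.0
```

Emit:
step_arm:
  rows:
    - [[0, 0, 0], 0]
    - [[0, 0, 0], 0]
    - [[0, 0, 0], 0]
    - [[0, 0, 0], 0]
    - [[0, 0, 0], 0]
    - [[0, 0, 0], 0]
    - [[0, 0, 0], 0]
    - [[0, 0, 0], 0]
  fingers: 0
  squeeze: 60

```text
time: 2.65
tool_pos: [556.7, -302.8, 32.4]
tcp_rot: [179.9, -0.1, 0.1]
ft_force: [-1.0, -0.6, 5.5]
finger_gap: 28.5
grip_force: 61.7
```

Emit:
step_arm:
  rows:
    - [[0, 0, -30], 0]
    - [[0, 0, -70], 0]
    - [[0, -20, -100], -7]
    - [[-2, -55, -110], -14]
    - [[-4, -95, -110], -21]
    - [[-6, -135, -110], -28]
    - [[-8, -175, -110], -35]
    - [[-10, -215, -110], -43]
    - [[-11, -250, -110], -51]
    - [[-12, -280, -110], -59]
    - [[-13, -303, -110], -67]
    - [[-14, -316, -110], -75]

```text
time: 3.85
tool_pos: [540.5, 15.9, 140.6]
tcp_rot: [-179.9, -0.0, 75.5]
ft_force: [-0.3, -0.2, -2.7]
finger_gap: 28.8
grip_force: 60.6
```

Emit:
step_arm:
  rows:
    - [[0, 0, 0], -3]
    - [[0, 0, 0], -3]
    - [[0, 0, 0], -3]

```text
time: 4.15
tool_pos: [541.0, 13.7, 140.8]
tcp_rot: [-179.9, 0.0, 78.0]
ft_force: [0.3, 0.4, -1.8]
finger_gap: 28.8
grip_force: 60.6
```

```bash
python3 - <<'E'
from h import *
c=get_calibration("wrist");s=r.sense();print(s["tool_pos"],s["tcp_rot"],s["finger_gap"],s["ft_force"])
im=snapshot("wrist")
a=np.radians(-11.87);Q=np.array([[np.cos(a),-np.sin(a)],[np.sin(a),np.cos(a)]]);o=np.array([558.85,99.4])
P=[np.r_[Q@p[:2]+o,p[2]] for p in np.array([[19,-190,27],[19,20,27],[-19,-190,27],[-19,100,27],[-34,-190,27],[-34,100,27],[65,165,12],[-65,165,12.],[-33,105,32],[-33,115,32]])]
for q in proj(c,P): print(q.round()); cv2.circle(im,(int(q[0]),int(q[1])),2,(255,0,255),-1)
cv2.imwrite("pics/w2.png",cv2.resize(im,(768,576)))
E
```

```text
[541.01092413  13.69253178 140.82860439] [-1.79948138e+02  8.75902645e-03  7.80043936e+01] 28.777462008660997 [ 0.25037942  0.44734114 -1.77438155]
[275. 298.]
[280.  48.]
[233. 298.]
[224. -86.]
[217. 298.]
[201. -86.]
[ 355. -196.]
[ 151. -195.]
[ 201. -100.]
[ 200. -120.]
```

View pics/w2.png

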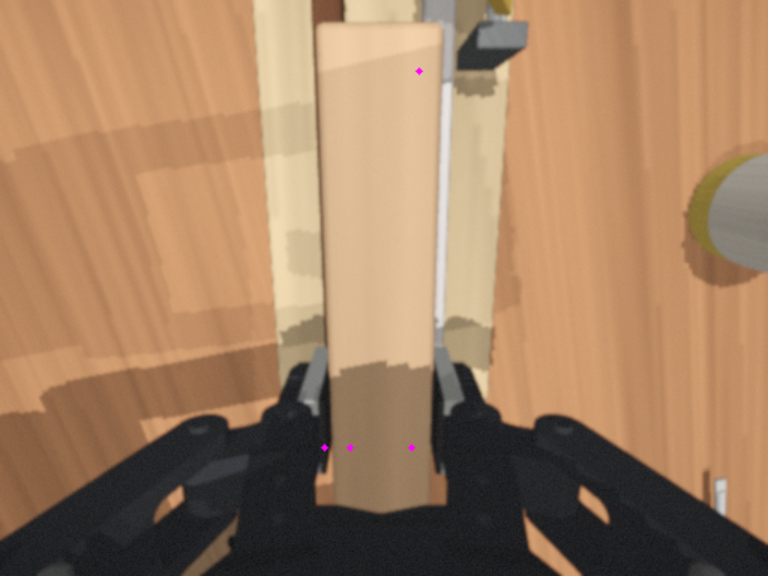

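The wrist view shows the held rail over the trough, with the board edges at (262,150)/(275,290) on the left and (503,150)/(495,290) on the right (enlarged by 1.5). I'm casting these onto the board plane to check the lateral alignment.

```bash
python3 - <<'E'
from h import *
c=get_calibration("wrist")
e=lambda L,z:ray(c,np.array(L)/1.5,z)
l=e([(262,150),(275,290)],12)[:,:2]; q=e([(503,150),(495,290)],12)[:,:2]; f=e([(453,85),(443,300)],27)[:,:2]
rl=e([(317,30),(327,330)],74+78)[:,:2]
a=lambda p:np.degrees(np.arctan2(*(p[0]-p[1])[::-1]))
print(a(l),a(q),a(f))
t=np.array(r.sense()["tool_pos"])[:2]
th=np.radians(78.0); X=np.array([np.sin(th),-np.cos(th)])
for n,p in(("L",l),("R",q),("fence outer 34",f)): print(n,(p-t)@X)
zt=142.-32+45  # rail top height now approx
for z in (150,155):
    A=e([(317,30),(327,330)],z)[:,:2];B=e([(441,30),(434,330)],z)[:,:2]; print(z,(A-t)@X,(B-t)@X,a(A),a(B))
E
```

```text
79.41689747862785 78.78678025453243 77.5899915006581
L [-63.64080133 -61.70546595]
R [65.31803728 66.3921248 ]
fence outer 34 [35.0369849  34.25141842]
150 [-14.98450048 -15.11433348] [14.10169669 14.8474638 ] 77.90132595705549 78.56687489722788
155 [-14.36939336 -14.49389597] [13.52264867 14.23779776] 77.9013259570555 78.56687489722783
```

Emit:
step_arm:
  rows:
    - [[0, 1, 25], 0]
    - [[0, 1, 55], 0]
    - [[0, 1, 75], 0]
    - [[0, 1, 85], 0]
    - [[0, 1, 91], 0]
    - [[0, 1, 95], 0]
    - [[0, 1, 97], 0]
    - [[0, 1, 97], 0]

```text
time: 5.0
tool_pos: [543.0, 13.4, 45.0]
tcp_rot: [179.9, -0.0, 78.1]
ft_force: [0.3, 0.9, -2.2]
finger_gap: 29.2
grip_force: 60.7
```

Emit:
step_arm:
  rows:
    - [[0, 0, 1], 0]
    - [[0, 0, 2], 0]
    - [[0, 0, 2], 0]

```text
time: 5.3
tool_pos: [543.2, 13.4, 44.4]
tcp_rot: [179.9, -0.0, 78.1]
ft_force: [-6.5, 0.4, 11.1]
finger_gap: 28.9
grip_force: 62.4
```

Emit:
step_arm:
  rows:
    - [[0, 0, 0], 0]
    - [[0, 0, 0], 0]
    - [[0, 0, 0], 0]
    - [[0, 0, 0], 0]
  fingers: 1

```text
time: 5.7
tool_pos: [542.4, 13.5, 42.3]
tcp_rot: [180.0, -0.0, 78.1]
ft_force: [-0.1, 0.3, 0.9]
finger_gap: 84.1
grip_force: 0.0
```

Emit:
step_arm:
  rows:
    - [[0, 0, -40], 0]
    - [[0, 0, -85], 0]
    - [[0, 0, -130], 0]
    - [[0, 0, -160], 0]
    - [[0, 0, -160], 0]
    - [[0, 0, -160], 0]

```text
time: 6.3
tool_pos: [542.9, 13.5, 203.0]
tcp_rot: [179.9, -0.0, 78.1]
ft_force: [0.1, 0.4, -0.9]
finger_gap: 85.2
grip_force: 0.0
```

```bash
python3 - <<'E'
from h import *
c=get_calibration("wrist");s=r.sense();print(s["tool_pos"],s["tcp_rot"],s["finger_gap"],s["ft_force"])
im=snapshot("wrist");t=snapshot("top")
cv2.imwrite("pics/t3raw.png",t)
cv2.imwrite("pics/w3.png",np.vstack([cv2.resize(im,(512,384)),cv2.resize(t[145:240,145:290],(512,216*384//416),interpolation=cv2.INTER_CUBIC)]))
E
```

```text
[542.90007007  13.49964442 203.04902977] [ 1.79892182e+02 -1.77588650e-02  7.81122349e+01] 85.15395901327847 [ 0.14989025  0.39016901 -0.94530348]
```

View pics/w3.png

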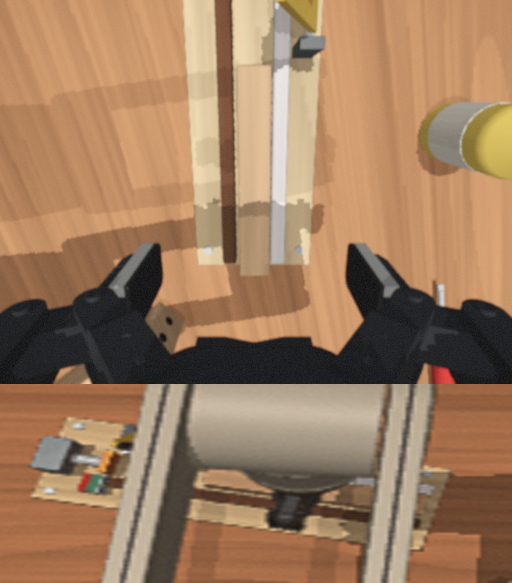

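The wrist view shows the rail lying between the dark lip (inner edge about u=236) and the fence (about u=271), with top-face corners (238,66), (269,66), (241,275) and (269,275). The glue bottle is clear at (470,140). I'm measuring it in the jig frame.

```bash
python3 - <<'E'
from h import *
c=get_calibration("wrist"); t=np.array([542.9,13.5])
a=np.radians(78.1); X=np.array([np.sin(a),-np.cos(a)]);Y=np.array([np.cos(a),np.sin(a)])
def s(n,L,z):
    p=ray(c,L,z)[:,:2]-t; print(n,np.c_[p@X,p@Y].round(1).tolist())
s("rail57",[(238,66),(269,66),(241,275),(269,275)],57)
s("rail69?",[(238,66),(269,66),(241,275),(269,275)],60)
s("board",[(185,20),(323,20),(199,264),(309,264)],12)
s("lip",[(216,20),(231,20),(224,262),(237,262)],27)
s("fence",[(275,20),(289,20),(271,262),(286,262)],27)
s("cheek68",[(300,40),(325,38)],68)
E
```

```text
rail57 [[-14.8, 98.0], [10.7, 98.0], [-14.6, -96.8], [13.4, -96.8]]
rail69? [[-14.7, 97.7], [10.6, 97.7], [-14.5, -95.0], [13.2, -95.0]]
board [[-65.4, 142.0], [61.9, 141.9], [-65.0, -110.1], [61.6, -109.9]]
lip [[-35.1, 138.7], [-21.9, 138.7], [-34.5, -99.1], [-20.3, -99.1]]
fence [[16.8, 138.6], [29.1, 138.6], [16.9, -99.0], [33.3, -99.0]]
cheek68 [[34.0, 115.7], [53.2, 117.0]]
```

The rail is in the trough, centred within about 1 mm at jig y ≈ -90. Next I go to the fence side of the open guide with the fingers shut.

Emit:
step_arm:
  rows:
    - [[0, 30, 0], 0]
    - [[0, 65, 0], 0]
    - [[25, 86, 0], 0]
    - [[65, 88, 0], 0]
    - [[105, 88, 0], 0]
    - [[135, 88, 10], 0]
    - [[150, 88, 30], 0]
    - [[150, 88, 45], 0]
    - [[150, 88, 49], 0]
    - [[150, 88, 49], 0]
    - [[150, 88, 49], 0]
  fingers: 0

```text
time: 7.5
tool_pos: [659.6, 141.0, 153.8]
tcp_rot: [180.0, 0.0, 78.0]
ft_force: [-0.2, 0.1, 0.3]
finger_gap: 0.2
grip_force: 0.0
```

```bash
python3 - <<'E'
from h import *
im=snapshot("wrist");s=snapshot("side")
cv2.imwrite("pics/w4.png",np.hstack([cv2.resize(im,(400,300)),cv2.resize(s[150:300,140:340],(400,300),interpolation=cv2.INTER_CUBIC)]))
E
```

```text
(no output)
```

View pics/w4.png

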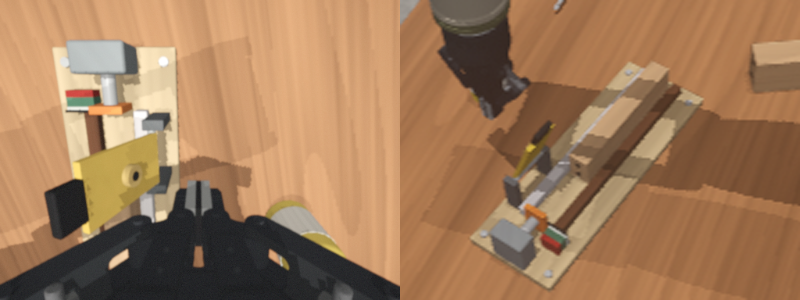

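The left half (wrist) shows the open yellow guide with its black tab at (67,210), and the shut fingers on its outer side at (198,200). The right half (side) shows the rail lying in the trough. I'm now sweeping the guide down.

Emit:
step_arm:
  rows:
    - [[0, -15, 0], 0]
    - [[0, -27, 0], 0]
    - [[0, -35, 0], 0]
    - [[0, -45, 1], 0]
    - [[0, -54, 3], 0]
    - [[0, -64, 6], 0]
    - [[0, -74, 11], 0]
    - [[0, -82, 17], 0]
    - [[0, -90, 24], 0]
    - [[0, -97, 32], 0]
    - [[0, -103, 41], 0]

```text
time: 8.7
tool_pos: [558.0, 163.6, 111.6]
tcp_rot: [-180.0, -0.0, 78.1]
ft_force: [0.0, -0.5, 0.1]
finger_gap: -0.0
grip_force: 0.5
```

Emit:
step_arm:
  rows:
    - [[0, -4, 8], 0]
    - [[0, -7, 16], 0]
    - [[0, -9, 24], 0]
    - [[0, -10, 30], 0]
    - [[0, -10, 33], 0]
    - [[0, -10, 33], 0]

```text
time: 9.3
tool_pos: [548.5, 165.4, 80.0]
tcp_rot: [-179.9, 0.0, 78.1]
ft_force: [-7.4, -0.6, 10.0]
finger_gap: 0.5
grip_force: 5.1
```

Emit:
step_arm:
  rows:
    - [[0, 0, 1], 0]
    - [[0, 0, 1], 0]
    - [[0, 0, 1], 0]

```text
time: 9.6
tool_pos: [548.6, 165.5, 79.9]
tcp_rot: [-180.0, 0.0, 78.1]
ft_force: [-10.1, -1.9, 17.3]
finger_gap: 0.4
grip_force: 8.4
```

Emit:
step_arm:
  rows:
    - [[0, 0, -30], 0]
    - [[0, 0, -70], 0]
    - [[-40, 10, -115], 0]
    - [[-85, 20, -120], 0]
    - [[-125, 28, -120], 0]
    - [[-150, 28, -120], 0]
    - [[-150, 28, -120], 0]
  fingers: 1

```text
time: 10.3
tool_pos: [545.2, 9.5, 198.4]
tcp_rot: [180.0, 0.1, 77.9]
ft_force: [-0.7, 0.7, 0.1]
finger_gap: 85.5
grip_force: 0.0
```

```bash
python3 - <<'E'
from h import *
st=r.sense();print(st["tool_pos"],st["tcp_rot"])
im=snapshot("wrist");s=snapshot("side");cv2.imwrite("pics/w5raw.png",im)
cv2.imwrite("pics/w5.png",np.hstack([cv2.resize(im,(480,360)),cv2.resize(s[180:300,160:260],(300,360),interpolation=cv2.INTER_CUBIC)]))
E
```

```text
[545.15326896   9.53633998 198.38805068] [1.79978781e+02 6.00575553e-02 7.78811890e+01]
```

View pics/w5.png

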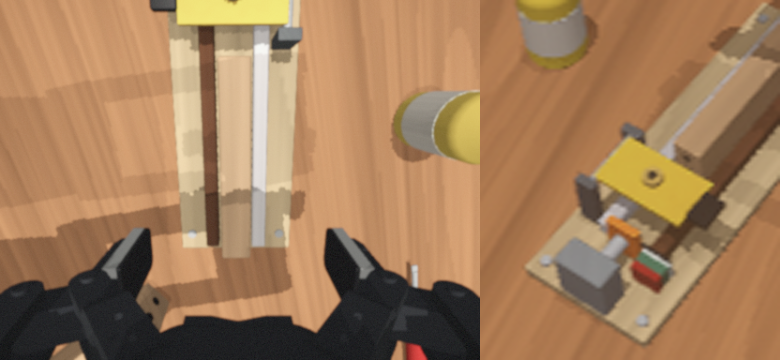

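The wrist half shows the guide's plate flat over the trough at (232,10), and the side half shows it level above the rail line. It is shut, since force rose without travel. Next I grip the rail behind its middle and slide it.

Emit:
step_arm:
  rows:
    - [[-15, -3, 20], 0]
    - [[-26, -5, 60], 0]
    - [[-26, -5, 100], 0]
    - [[-26, -5, 130], 0]
    - [[-26, -5, 148], 0]
    - [[-26, -5, 153], 0]
    - [[-26, -5, 153], 0]
    - [[-26, -5, 153], 0]

```text
time: 11.2
tool_pos: [536.2, -11.1, 46.6]
tcp_rot: [179.9, -0.0, 78.2]
ft_force: [0.3, 0.4, 0.3]
finger_gap: 85.2
grip_force: 0.0
```

Emit:
step_arm:
  rows:
    - [[0, 0, 0], 0]
    - [[0, 0, 0], 0]
    - [[0, 0, 0], 0]
    - [[0, 0, 0], 0]
    - [[0, 0, 0], 0]
    - [[0, 0, 0], 0]
    - [[0, 0, 0], 0]
    - [[0, 0, 0], 0]
  fingers: 0
  squeeze: 60

```text
time: 12.0
tool_pos: [535.9, -11.7, 46.2]
tcp_rot: [179.9, -0.0, 78.1]
ft_force: [1.4, -0.2, 6.4]
finger_gap: 28.6
grip_force: 61.4
```

Emit:
step_arm:
  rows:
    - [[6, 0, 0], 0]
    - [[14, 0, 0], 0]
    - [[24, 0, 0], 0]
    - [[34, 0, 0], 0]
    - [[44, 0, 0], 0]
    - [[54, 0, 0], 0]
    - [[64, 0, 0], 0]
    - [[72, 0, 0], 0]
    - [[78, 0, 0], 0]
    - [[82, 0, 0], 0]
    - [[82, 0, 0], 0]

```text
time: 13.1
tool_pos: [552.6, 68.4, 46.1]
tcp_rot: [179.9, 0.0, 78.1]
ft_force: [-0.4, -2.0, 7.2]
finger_gap: 28.7
grip_force: 61.6
```

Emit:
step_arm:
  rows:
    - [[1, 0, 0], 0]
    - [[2, 0, 0], 0]
    - [[3, 0, 0], 0]
    - [[4, 0, 0], 0]
    - [[5, 0, 0], 0]
    - [[6, 0, 0], 0]
    - [[6, 0, 0], 0]

```text
time: 13.8
tool_pos: [553.8, 73.4, 46.2]
tcp_rot: [179.9, 0.1, 78.1]
ft_force: [-1.4, -6.8, 8.3]
finger_gap: 28.8
grip_force: 61.7
```

Emit:
step_arm:
  rows:
    - [[1, 0, 0], 0]
    - [[2, 0, 0], 0]
    - [[3, 0, 0], 0]
    - [[4, 0, 0], 0]
    - [[4, 0, 0], 0]

```text
time: 14.3
tool_pos: [554.3, 76.1, 46.1]
tcp_rot: [179.9, 0.2, 78.1]
ft_force: [-3.1, -12.2, 8.9]
finger_gap: 28.8
grip_force: 61.9
```

```bash
python3 - <<'E'
from h import *
im=snapshot("wrist");s=snapshot("side");print(r.sense()["tool_pos"],r.sense()["ft_force"])
cv2.imwrite("pics/w6.png",np.hstack([cv2.resize(im[:260,100:360],(400,400),interpolation=cv2.INTER_CUBIC),cv2.resize(s[240:290,180:230],(400,400),interpolation=cv2.INTER_CUBIC)]))
E
```

```text
[554.41089984  76.09680416  46.17779027] [ -2.84126455 -12.07114591   8.64731802]
```

View pics/w6.png

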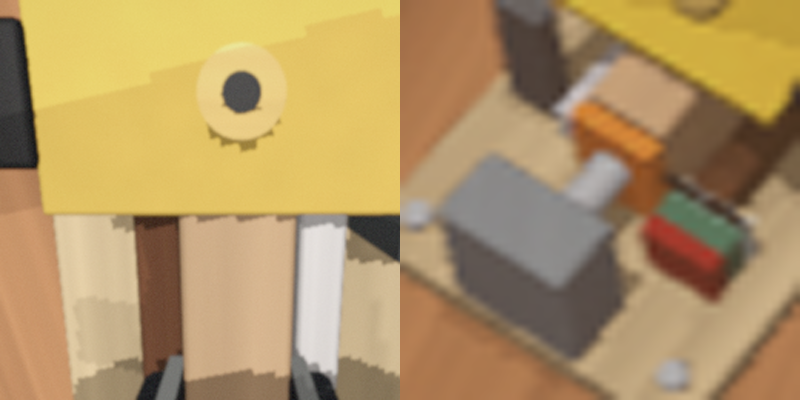

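The side crop shows the stop at the rail's end with the pointer near the start of the green (705,195), about 5 to 7 mm by force. I'm pushing about 3 mm more.

Emit:
step_arm:
  rows:
    - [[1, 0, 0], 0]
    - [[2, 0, 0], 0]
    - [[3, 0, 0], 0]
    - [[4, 0, 0], 0]
    - [[4, 0, 0], 0]
    - [[4, 0, 0], 0]
    - [[4, 0, 0], 0]
    - [[4, 0, 0], 0]

```text
time: 15.2
tool_pos: [555.1, 79.4, 46.2]
tcp_rot: [179.9, 0.2, 78.1]
ft_force: [-4.5, -15.3, 10.7]
finger_gap: 28.7
grip_force: 62.0
```

```bash
python3 - <<'E'
from h import *
s=snapshot("side");c=get_calibration("side");print(r.sense()["tool_pos"],r.sense()["ft_force"],r.sense()["finger_gap"])
a=np.radians(-11.87);Q=np.array([[np.cos(a),-np.sin(a)],[np.sin(a),np.cos(a)]])
# jig origin from the wrist frame: TCP(542.9,13.5) = jig(1.7,-90.5)
o=np.array([542.9,13.5])-Q@np.array([1.7,-90.5]);print("o",o)
for n,p in(("w/g near",[-33,105,32]),("g/r",[-33,115,32]),("r end",[-33,122,32]),("start",[-33,100,32])):
    q=proj(c,np.r_[Q@p[:2]+o,p[2]])[0]; print(n,((q-[170,230])*10).round())
cv2.imwrite("pics/s7.png",cv2.resize(s[230:290,170:250],(800,600),interpolation=cv2.INTER_CUBIC))
E
```

```text
[555.09361499  79.38068051  46.12199263] [ -3.33832757 -14.41715983  10.28407207] 28.80215691208556
o [559.85146031 102.41449822]
w/g near [482. 377.]
g/r [458. 406.]
r end [441. 426.]
start [494. 363.]
```

View pics/s7.png

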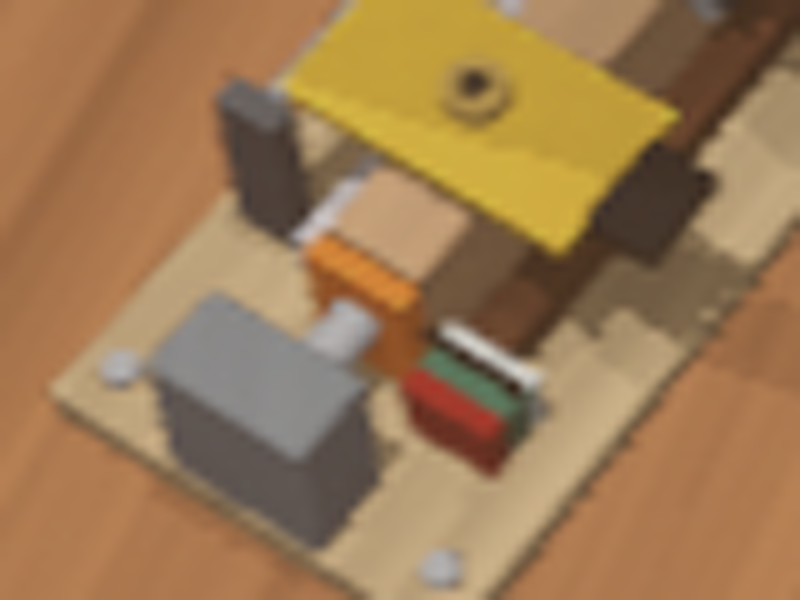

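The pointer's black bar now sits just past the white (white visible at (490,355), green at (475,385)), so travel is about 5 to 6 mm with noticeable friction. I'm pushing about 4 mm more to the middle of the green.

Emit:
step_arm:
  rows:
    - [[1, 0, 0], 0]
    - [[2, 0, 0], 0]
    - [[3, 0, 0], 0]
    - [[4, 0, 0], 0]
    - [[4, 0, 0], 0]
    - [[4, 0, 0], 0]
    - [[4, 0, 0], 0]
    - [[4, 0, 0], 0]

```text
time: 16.05
tool_pos: [555.8, 82.7, 46.1]
tcp_rot: [180.0, 0.3, 78.1]
ft_force: [-5.4, -18.8, 11.5]
finger_gap: 28.9
grip_force: 62.2
```

```bash
python3 - <<'E'
from h import *
s=snapshot("side");print(r.sense()["tool_pos"],r.sense()["ft_force"],r.sense()["tcp_rot"])
cv2.imwrite("pics/s8.png",cv2.resize(s[255:285,200:240],(800,600),interpolation=cv2.INTER_CUBIC))
# brightness/colour profile across the gauge: mean along the strip's width direction
b=cv2.resize(s[230:290,170:250],(800,600),interpolation=cv2.INTER_CUBIC)
w=np.array([85,48.]);d=np.array([-24,29.])/10  # px per mm along y
for k in range(-3,24): 
    ps=[np.array([470,338.])+d*k+w*t for t in np.linspace(.2,.7,9)]
    print(k,np.mean([b[int(p[1]),int(p[0])] for p in ps],0).round().astype(int))
E
```

```text
[555.81222533  82.66286017  46.12279275] [ -3.5654045  -18.66434321  11.68540044] [179.95604218   0.30612143  78.07341272]
-3 [ 65  88 115]
-2 [ 94 114 135]
-1 [134 149 163]
0 [170 181 189]
1 [193 201 204]
2 [197 205 207]
3 [186 195 193]
4 [158 172 163]
5 [121 139 126]
6 [ 83 102  93]
7 [61 78 78]
8 [45 58 69]
9 [43 56 69]
10 [53 70 73]
11 [70 92 81]
12 [ 83 108  92]
13 [ 84 108 108]
14 [ 72  94 127]
15 [ 58  75 146]
16 [ 48  62 159]
17 [ 45  58 163]
18 [ 44  58 163]
19 [ 44  58 160]
20 [ 43  57 152]
21 [ 41  54 137]
22 [ 38  52 120]
23 [ 36  50 108]
```

Emit:
step_arm:
  rows:
    - [[0.5, 0, 0], 0]
    - [[1, 0, 0], 0]
    - [[1, 0, 0], 0]
    - [[1, 0, 0], 0]
    - [[1, 0, 0], 0]
    - [[1, 0, 0], 0]
    - [[1, 0, 0], 0]
    - [[1, 0, 0], 0]

```text
time: 16.9
tool_pos: [555.9, 83.3, 46.1]
tcp_rot: [180.0, 0.3, 78.1]
ft_force: [-5.5, -19.9, 12.3]
finger_gap: 28.7
grip_force: 62.2
```

```bash
python3 - <<'E'
from h import *
s=snapshot("side")
b=cv2.resize(s[230:290,170:250],(800,600),interpolation=cv2.INTER_CUBIC)
w=np.array([85,48.]);d=np.array([-24,29.])/10
print([int(np.mean([b[int(p[1]),int(p[0])].sum()/3 for p in [np.array([470,338.])+d*k+w*t for t in np.linspace(.2,.7,9)]])) for k in range(-3,18)])
print(r.sense()["tool_pos"],r.sense()["ft_force"],r.sense()["time"])
print(r.hand_in())
E
```

```text
[89, 114, 148, 179, 199, 202, 191, 164, 130, 98, 79, 64, 58, 63, 75, 89, 97, 97, 93, 89, 88]
[555.97796783  83.35979638  46.14546273] [ -4.42625275 -19.89173932  12.47603316] 16.95
the job is handed in; nothing more can be done
None
```

I handed the job in at 17 s, with no verdict returned: the rail is in the trough, the guide is folded shut, and the gripper is still pushing the rail on the stop, with the pointer about 8–9 mm in (my estimate from the side camera; green is 5–15 mm).

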